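Hang the edge burnisher on the spring balancer

ROBOT

A 6-joint arm with a two-finger parallel gripper is mounted at the origin on a cart in front of the work surface, level with it; the furniture and walls round the work are solid. World frame = base frame: x ahead of the robot, y to its left, z up, the work surface at z = 0. Lengths are in m, angles in rad, forces in N, time in s.
With the tool pointing down it reaches from about 0.3 to 1 m from the base axis. Payload 5.1 kg.
Tool frame: the origin (TCP) lies on the mounting face of the last link; the fingertips stand 190 mm ahead of it and the grasp point (between the pads) lies 171 mm ahead of it (manip.grip_depth is the distance from the TCP to the grasp point, in m); z points along the fingers, y is the line along which they close (so a half turn about z gives the same grasp; the last joint's range is limited). The gripper opens to 95 mm and grips with 3 to 60 N. Pads are 20 mm wide; open, the fingers measure 119 mm over their backs; the gripper's body (75 mm by 180 mm) begins 59 mm behind the grasp point.
Start: joints at [1.254, 0.124, 1.65, -0, 1.367, -0.083], TCP at [0.151, 0.632, 0.405] pointing down, gripper open.
Joint ranges: [-2.61, 2.61], [-1.02, 2.33], [0.03, 2.71], [-1.35, 4.49], [0.32, 2.68], [-2.91, 2.91]. Speed limits (rad/s): [2.57, 2.57, 3.14, 3.14, 3.14, 3.14].

INTERFACE

Orientations are given as a 3x3 rotation matrix whose columns are the frame's x, y, z axes.
In Python, from cell import manip gives the robot as it stands.
- The arm moves only by the tool carry_out, never from a script. Its arguments are lists of equal length, an entry for each row: "offset": the shift along the tool's x, y, z in m, a list of three; "turn": the turn about the tool's z in degrees; "fingers": the finger opening in m, from 0 to 0.0951. A call has 1 to 5 rows; each row shifts and turns the commanded pose from where the row before left it, along the tool's axes as they then stand; what a row does not reach is not made up. A row lasts 1/8 s, in which the tool goes at most 62.5 mm and 10.7 degrees, less where a joint would pass 70% of its speed; a pose out of reach is approached as far as the arm can. A call with a gripper value outside its range is refused whole. The fingers move at their own pace and stop on an object; "newtons" is the grip in N (left out, the last holds). Time passes only in rows, so rows that do not move let the fingers close. It gives the time, the measured TCP pose, the force, the opening and the grip force at its end, in the units of the state.
- manip.sense(): the state, without advancing time (a new reading comes with each control period).
- manip.read_camera(name): name is "scene" or "top" or "wrist"; returns a dict with "pixels" (480x640x3 uint8, blue, green, red), "camera_matrix" (3x3 intrinsics, pixels), "k1" (the pictures are not rectified: a ray, as slopes to the right and down, at radius r is drawn at 1 + k1 r^2 times it, then the intrinsics apply), "extrinsics" (4x4, takes a point from camera to world coordinates). Camera axes: x right, y up, looking along -z (the intrinsics and any distortion apply to the point x, -y, -z); pixel columns grow to the right and rows downward; lengths in m; the calibration is good to about 2 mm. A picture is of the moment at which its call begins. There is no depth.
- manip.close_job(): hands the job in; it is judged then, once.
Trained networks look in a picture, given as the dict that the camera call returned (one of the last four; its "shot" number tells which), for a name from the list of things; names that differ only in an ending like _2 or _b are one class to them, and where a whole thing is asked for, a point or a joint stands for the part that bears it (a point fixed in the world has none). Each returns a list of dicts, best first, with "score" (0 to 1); they miss things now and then, are a little off and sometimes report something else, mostly with a low value. They report only what shows in the picture. A call takes as long as a camera call. They do not tell look-alikes from the thing itself.
- manip.trace(label, picture): "region" (480x640 bool, what is visible of it) and "extent" ([left, top, right, bottom] in pixels, round what is visible of it).
The state is a dict: "time": time; "joint_positions": joint angles; "joint_velocities": joint speeds; "joint_efforts": joint torques, N m; "ee_pos": TCP position; "ee_rot": TCP orientation; "wrist_force": force on the tool from outside, world axes, zero at the start; "moment": the same for the moment, N m; "opening": finger opening in m; "finger_force": force on a finger pad.
Only numpy, scipy, OpenCV 4.12 (cv2) and the standard library are available. Lean on these libraries where they do the work, as an engineer would, in place of code of your own. Each camera call takes 0.05 s, during which the arm holds its last target. There are 200 camera calls.

TASK

Take the cordless edge burnisher out of its bench stand and hang it by its steel collar in the fork of the spring-balanced arm. The arm sinks under the weight: go down with it and let go only when it has come to rest carrying the tool, so that it neither drops nor springs. Leave the tool hanging upright behind the fork's front lips and the bottles, jar, tin and cutter on the bench undisturbed.

Things in the scene. Friction and masses are not known exactly. Their poses are not given: they have to be found in the camera images.
- burnisher: Cordless edge burnisher, nose down, 157 mm long, 0.32 to 0.5 kg, round about its z axis (up). Origin at the lower tip. From the tip up: dark wooden bit 21 mm across, brass chuck to 62 mm, aluminium neck 24 mm across to 90 mm, steel collar 56 mm across to 95 mm, blue handle 36 mm across to 150 mm (grip here, from above), black domed cap. It starts upright in its stand.
- collar (a point): Centre of the underside of the burnisher's steel collar, 90 mm above its tip, on its axis.
- stand: The burnisher's fixed stand: dark round foot 88 mm across, upright grey sleeve 49 mm across outside, 39 mm inside, rim 104 mm above the bench. Origin on the bench under its centre. The collar rests on the rim, the nose hangs free inside; lift the tool straight up by 95 mm or more to clear the rim.
- fork_seat (a point): Centre of the fork's seat on the prongs' upper face; the centre of the collar's underside belongs here, with about 4 mm of play. -x points out of the fork's open mouth, roughly to the robot, z up; the fork stays level. Unloaded it is 244 mm above the bench. The grey post, top 187 mm above the bench, on a fixed foot 124 mm across, stands 255 mm behind; the arm swings up and down only.
- jar: Glass jar with a round wooden lid, 56 mm across, 78 mm high, standing loose. Origin under its centre.
- rivet_tin: Small round red tin, 56 mm across, 35 mm high, loose. Origin under its centre.
- glue: White bottle, 43 mm across, 112 mm high, loose. Origin under its centre.
- dye_brown: Small brown bottle with black cap, 34 mm across, 78 mm high, loose. Origin under its centre.
- dye_black: Small black bottle with black cap, 34 mm across, 78 mm high, loose. Origin under its centre.
- rotary_cutter: Blue rotary cutter 148 mm long, 20 mm high, lying loose. Origin under its centre.
- fork: Fork on the arm: dark prongs 6 mm thick, orange pads, 62 mm over the outsides, slot 34 mm wide ending 16 mm behind the seat centre. Lips 5 mm high lie 26 to 32 mm in front of it, flared tips reach 53 mm in front, a 6 mm ridge stands 33 mm behind: carry the collar in over the lips, neck in the slot, then down. Origin at the end pivot, 64 mm behind and 20 mm below the seat.
- fork_pivot (a point): Outer end of the arm (the fork's pivot). The arm has 200 mm links and rests 59 mm above level against a stop. Sunk by h mm, it and the seat have moved out along -x by sqrt(200^2-(59-h)^2) - 191 mm (9 at h=59, 0 at 118). About 1 N starts it sinking; carrying the tool it rests at h = 70 to 120, by the tool's weight, clear of the bench. Lightly damped: let go early, it drops and bounces.
Mind the look-alikes: they are no part of the job. Leave any orange look-alike of the burnisher alone.

How it is judged:
By the outcome, as a careful person would: the job done as asked, in the order asked, and still so for the second after the job is handed in, with the robot touching nothing.
It also fails if it takes over 64 s, if anything falls off the work surface, if the arm or the gripper's body presses on something with over 40 N, if the wrist force passes 120 N, or if a joint passes its speed limit or range.

## Working session

There is one attempt and no reset: what is moved stays moved. The work goes in short steps, Python scripts to look and compute and a tool call to move; the robot and the scene stay as the last step left them, time stands still between calls to the robot, and variables do not carry over. Pictures are saved under pics/ and viewed, at most 10 in all, crops included, and the job is handed in when it is done.

Besides the shell and the picture viewer there is one more tool, called after "Call:" as a command line: name --pt "numbers of a row" for each row, then --argument value for the rest. carry_out: Moves the arm, as the interface text tells. Its arguments: {"type":"object","properties":{"offset":{"type":"array","items":{"type":"array","items":{"type":"number"}}},"turn":{"type":"array","items":{"type":"number"}},"fingers":{"type":"array","items":{"type":"number"}},"newtons":{"type":"number"}},"required":["offset","turn","fingers"]}

```bash
mkdir -p pics; ls; cat > h.py <<'E'
import numpy as np, cv2
from cell import manip
def ray(p,u,v):
    K=p["camera_matrix"];k=p["k1"];d=np.array([(u-K[0][2])/K[0][0],(v-K[1][2])/K[1][1]])
    s=d.copy()
    for _ in range(20): s=d/(1+k*(s@s))
    E=np.array(p["extrinsics"]);r=E[:3,:3]@np.array([s[0],-s[1],-1]);return E[:3,3],r
def atz(p,u,v,z):
    o,r=ray(p,u,v);return o+r*(z-o[2])/r[2]
def proj(p,X):
    E=np.array(p["extrinsics"]);K=p["camera_matrix"];c=E[:3,:3].T@(np.array(X)-E[:3,3]);s=np.array([c[0],-c[1]])/-c[2]
    s=s*(1+p["k1"]*(s@s));return np.array([K[0][0]*s[0]+K[0][2],K[1][1]*s[1]+K[1][2]])
E
python3 - <<'E'
from h import *
s=manip.sense();print(s['ee_pos'],np.round(s['ee_rot'],3).tolist(),s['time'])
for n in("scene","top"):
    p=manip.read_camera(n);cv2.imwrite(f"pics/{n}0.png",p["pixels"]);print(n,np.round(p["extrinsics"],3).tolist(),np.round(p["camera_matrix"],1).tolist(),p["k1"])
    for l in("burnisher","stand","fork","jar","rivet_tin","glue","dye_brown","rotary_cutter"):
        for d in manip.trace(l,p):
            if d["score"]>.3:print(n,l,round(d["score"],2),d["extent"])
E
```

```text
pics
[0.15055213 0.63206434 0.40352381] [[-0.973, 0.232, -0.001], [0.232, 0.973, -0.002], [0.0, -0.002, -1.0]] 0.0
scene [[-0.557, -0.64, 0.53, 1.199], [0.831, -0.437, 0.345, 0.264], [0.011, 0.632, 0.775, 1.069], [0.0, 0.0, 0.0, 1.0]] [[578.5, 0.0, 324.3], [0.0, 578.5, 233.2], [0.0, 0.0, 1.0]] -0.052272804371727995
scene burnisher 0.79 [319.8, 269.1, 349.9, 321.0]
scene burnisher 0.63 [262.6, 160.5, 290.4, 195.4]
scene burnisher 0.56 [365.7, 238.8, 394.6, 292.2]
scene stand 0.7 [255.7, 192.8, 286.4, 229.1]
scene fork 0.73 [280.9, 160.6, 339.1, 234.8]
scene jar 0.92 [421.9, 250.1, 445.2, 287.4]
scene rivet_tin 0.79 [241.2, 218.7, 266.3, 250.1]
scene glue 0.67 [220.9, 220.3, 242.3, 265.6]
scene glue 0.58 [278.7, 163.9, 338.2, 236.6]
scene dye_brown 0.68 [195.0, 260.4, 211.3, 287.0]
scene dye_brown 0.64 [277.9, 161.4, 336.9, 233.7]
scene rotary_cutter 0.83 [359.5, 300.7, 395.9, 368.3]
top [[0.008, 0.997, -0.081, 0.473], [-1.0, 0.008, -0.0, -0.141], [0.0, 0.081, 0.997, 1.237], [0.0, 0.0, 0.0, 1.0]] [[556.8, 0.0, 323.2], [0.0, 556.8, 247.1], [0.0, 0.0, 1.0]] -0.06646807156004775
top burnisher 0.93 [256.6, 249.0, 282.7, 283.8]
top burnisher 0.92 [270.3, 191.2, 300.3, 222.1]
top burnisher 0.74 [410.4, 273.3, 435.9, 295.6]
top stand 0.77 [394.3, 265.7, 425.6, 306.5]
top jar 0.64 [214.6, 290.5, 244.3, 316.5]
top rivet_tin 0.63 [398.8, 238.6, 429.2, 261.6]
top glue 0.7 [404.6, 208.3, 431.2, 232.2]
top dye_brown 0.7 [406.7, 167.5, 428.1, 183.9]
top dye_brown 0.62 [332.8, 208.0, 381.0, 283.4]
top rotary_cutter 0.68 [237.6, 187.2, 261.7, 249.1]
```

View pics/scene0.png

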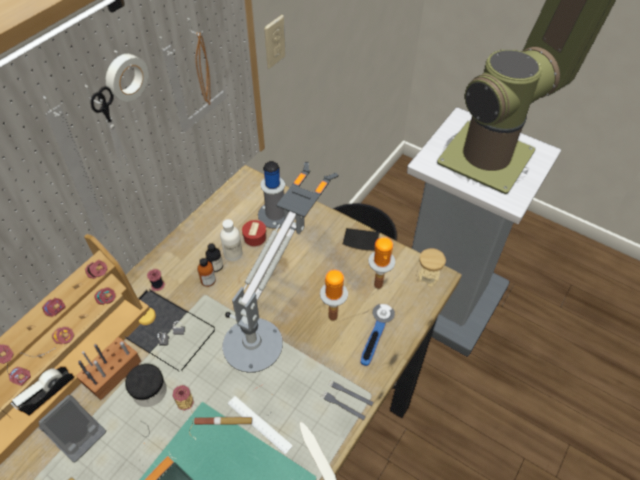

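View pics/top0.png

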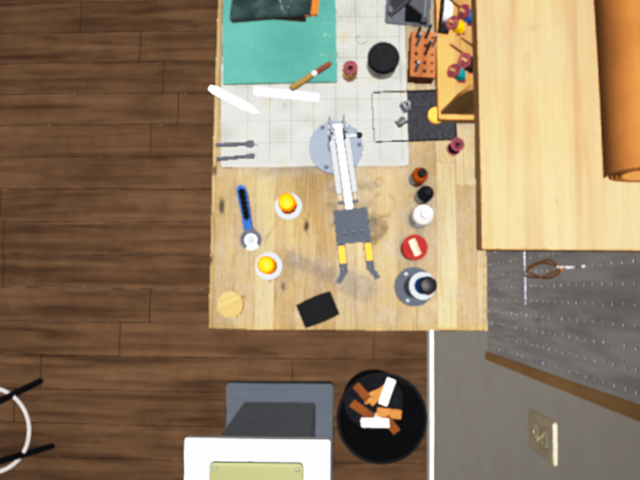

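The top view shows three burnisher-like tools. The blue one in its grey stand is at top (425,285) / scene (272,175). Two orange ones without stands are at top (287,203) and (266,265). The blue one in the stand fits the description, and I'll confirm it in a crop.

```bash
python3 - <<'E'
from h import *
t=manip.read_camera("top");s=manip.read_camera("scene")
a=cv2.resize(t["pixels"][190:330,320:450],None,fx=4,fy=4,interpolation=cv2.INTER_CUBIC)
b=cv2.resize(s["pixels"][145:245,235:350],None,fx=5.6*.6,fy=5.6,interpolation=cv2.INTER_CUBIC)
b=cv2.resize(s["pixels"][145:245,250:315+35],None,fx=2.7,fy=2.7,interpolation=cv2.INTER_CUBIC)
o=np.zeros((560,800,3),np.uint8);o[:,:520]=a;o[:b.shape[0],525:525+b.shape[1]]=b[:, :275]
cv2.imwrite("pics/crop1.png",o)
def orange(p,box,nm):
    l,tp,r,bt=box;h=cv2.cvtColor(p["pixels"],cv2.COLOR_BGR2HSV)
    m=cv2.inRange(h,(8,170,150),(25,255,255));mm=np.zeros_like(m);mm[tp:bt,l:r]=m[tp:bt,l:r]
    n,_,st,c=cv2.connectedComponentsWithStats(mm)
    for i in range(1,n):
        if st[i,4]>15:print(nm,st[i],c[i].round(2),atz(p,*c[i],.250).round(4))
orange(t,(325,225,390,290),"t");orange(s,(285,160,345,200),"s")
for p in(t,s):
    for l in("burnisher","stand","fork","fork_seat","collar"):
        for d in manip.trace(l,p):
            if d["score"]>.3:
                ys,xs=np.nonzero(d["region"]);print(l,round(d["score"],2),d["extent"],atz(p,xs.mean(),ys.mean(),{'b':.15,'s':.02,'f':.244,'c':.1}[l[0]]).round(3))
E
```

```text
s [295 174   9  10  46] [299.2 178.7] [ 0.551  -0.2195  0.25  ]
s [316 182  10  10  50] [320.74 186.62] [ 0.5449 -0.1721  0.25  ]
burnisher 0.71 [409.4, 270.5, 436.7, 293.6] [ 0.487 -0.335  0.15 ]
burnisher 0.68 [254.4, 252.4, 282.4, 280.7] [ 0.523 -0.034  0.15 ]
burnisher 0.65 [273.3, 192.5, 300.7, 219.1] [ 0.642 -0.07   0.15 ]
burnisher 0.56 [400.4, 237.4, 428.1, 260.4] [ 0.561 -0.317  0.15 ]
stand 0.85 [395.5, 266.4, 431.0, 306.8] [ 0.487 -0.324  0.02 ]
fork 0.82 [330.9, 209.1, 378.4, 281.1] [ 0.572 -0.194  0.244]
fork_seat 0.93 [335.2, 207.1, 382.9, 284.5] [ 0.571 -0.194  0.244]
collar 0.89 [276.5, 191.9, 300.6, 218.5] [ 0.649 -0.068  0.1  ]
collar 0.64 [411.6, 270.9, 435.2, 297.2] [ 0.489 -0.343  0.1  ]
collar 0.35 [413.0, 184.9, 433.8, 206.2] [ 0.677 -0.346  0.1  ]
burnisher 0.78 [368.1, 239.9, 390.9, 289.2] [ 0.564 -0.013  0.15 ]
burnisher 0.61 [260.7, 160.5, 288.1, 198.5] [ 0.506 -0.328  0.15 ]
burnisher 0.61 [318.8, 270.0, 348.1, 320.6] [ 0.681 -0.05   0.15 ]
stand 0.87 [254.0, 192.7, 284.6, 226.2] [ 0.495 -0.348  0.02 ]
fork 0.72 [277.0, 159.8, 338.8, 236.1] [ 0.585 -0.188  0.244]
collar 0.96 [370.5, 239.2, 394.1, 287.3] [ 0.53  -0.028  0.1  ]
collar 0.9 [320.2, 271.2, 345.2, 319.1] [ 0.653 -0.067  0.1  ]
collar 0.62 [262.2, 158.6, 286.3, 195.2] [ 0.47 -0.36  0.1 ]
collar 0.52 [239.3, 220.5, 266.7, 247.2] [ 0.621 -0.294  0.1  ]
collar 0.45 [278.9, 162.6, 336.1, 234.4] [ 0.477 -0.269  0.1  ]
```

View pics/crop1.png

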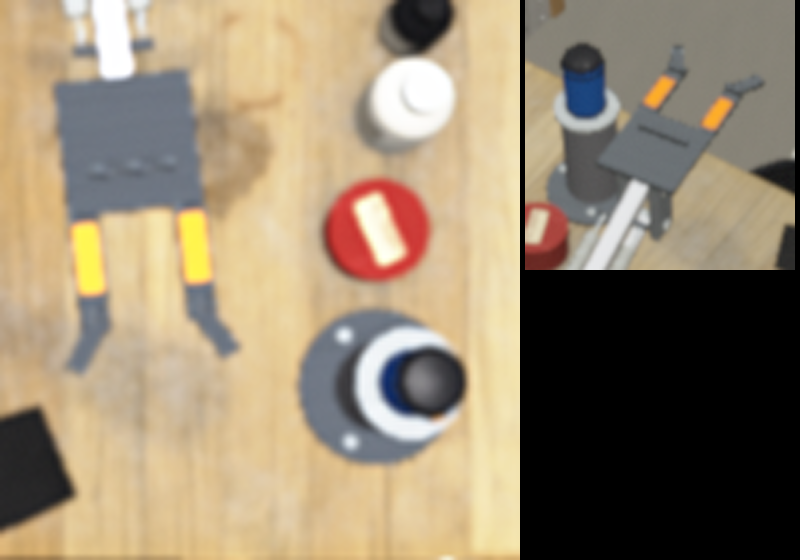

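The crop confirms it. The blue handle, pale collar and grey sleeve on a dark foot are at top ≈(422–428,285). The fork has orange pads at top (342,254) and (369,252), with its mouth facing the robot. Next I'll work out positions.

```bash
cat >> h.py <<'E'
def plan(target,yaw_y,n,start=None):
    """rows from the current pose to TCP target, tool y axis heading yaw_y (deg), tool down; tool-frame offsets"""
    s=manip.sense();p=np.array(s['ee_pos']);R=np.array(s['ee_rot']);h=np.degrees(np.arctan2(R[1,1],R[0,1]))
    dt=-(yaw_y-h)/n;d=(np.array(target)-p)/n;o=[]
    for i in range(n):
        a=np.radians(h-dt*i);y=np.array([np.cos(a),np.sin(a),0]);z=np.array([0,0,-1.]);x=np.cross(y,z)
        o.append([round(float(d@k),4) for k in(x,y,z)])
    print("turn",round(dt,2));[print(o[i:i+5]) for i in range(0,n,5)]
E
python3 - <<'E'
from h import *
t=manip.read_camera("top");s=manip.read_camera("scene")
c=lambda x,y:((x+.5)/4-.5+320,(y+.5)/4-.5+190)
T=lambda x,y,z,n:print(n,atz(t,*c(x,y),z).round(4))
T(433,381,.165,"cap");T(410,383,.109,"collar");T(375,387,.004,"foot")
T(139,248,.244,"seat");T(89,258,.246,"padL");T(196,247,.246,"padR");T(135,212,.244,"slotend");T(75,368,.247,"tipL");T(235,350,.247,"tipR")
print("post",atz(t,336,148,.005).round(3))
# scene cap: crop at 2.7x
S=lambda x,y:((x-525+.5)/2.7-.5+250,(y+.5)/2.7-.5+145)
print("S cap",atz(s,*S(583,60),.165).round(4),"S collar",atz(s,*S(588,108),.109).round(4))
print("S pads",atz(s,*S(659,92),.246).round(4),atz(s,*S(718,113),.246).round(4))
# shelf corner triangulate
for q,w in(((480,250),(118,2)),):
    o1,r1=ray(t,*q);o2,r2=ray(s,*w);A=np.c_[r1,-r2];k=np.linalg.lstsq(A,o2-o1,rcond=None)[0];print("shelf",o1+k[0]*r1,o2+k[1]*r2)
plan((.3,.2,.5),0,5)
E
```

```text
cap [ 0.4886 -0.3424  0.165 ]
collar [ 0.4883 -0.3413  0.109 ]
foot [ 0.4874 -0.3405  0.004 ]
seat [ 0.5459 -0.1961  0.244 ]
padL [ 0.5411 -0.1736  0.246 ]
padR [ 0.5464 -0.2214  0.246 ]
slotend [ 0.5621 -0.1942  0.244 ]
tipL [ 0.492  -0.1676  0.247 ]
tipR [ 0.5005 -0.2388  0.247 ]
post [ 0.798 -0.167  0.005]
S cap [ 0.4891 -0.3424  0.165 ] S collar [ 0.4892 -0.3412  0.109 ]
S pads [ 0.5479 -0.2215  0.246 ] [ 0.541  -0.1737  0.246 ]
shelf [ 0.52643292 -0.33488592  0.55243567] [ 0.67355278 -0.47179295  0.60275574]
turn 15.32
[[-0.0491, -0.0772, -0.019], [-0.0677, -0.0615, -0.019], [-0.0816, -0.0414, -0.019], [-0.0896, -0.0184, -0.019], [-0.0913, 0.006, -0.019]]
```

```bash
python3 - <<'E'
from h import *
t=manip.read_camera("top");s=manip.read_camera("scene")
for z in(.4,.5,.55,.6,.65,.7,.8):
    a=atz(t,480,248,z);b=atz(t,475,20,z);print(z,a.round(3),proj(s,a).round(0),b.round(3),proj(s,b).round(0))
plan((.33,.0,.51),23,15)
E
```

```text
0.4 [ 0.541 -0.378  0.4  ] [232.  86.] [ 0.905 -0.379  0.4  ] [ 83. 204.]
0.5 [ 0.533 -0.35   0.5  ] [241.  42.] [ 0.853 -0.35   0.5  ] [102. 144.]
0.55 [ 0.529 -0.336  0.55 ] [246.  18.] [ 0.827 -0.336  0.55 ] [113. 111.]
0.6 [ 0.525 -0.321  0.6  ] [252.  -9.] [ 0.801 -0.322  0.6  ] [125.  76.]
0.65 [ 0.521 -0.307  0.65 ] [258. -38.] [ 0.776 -0.308  0.65 ] [138.  37.]
0.7 [ 0.517 -0.293  0.7  ] [265. -70.] [ 0.75  -0.293  0.7  ] [151.  -4.]
0.8 [ 0.509 -0.265  0.8  ] [ 281. -142.] [ 0.698 -0.265  0.8  ] [183. -96.]
turn 3.57
[[-0.0214, -0.0382, -0.007], [-0.0237, -0.0368, -0.007], [-0.026, -0.0353, -0.007], [-0.0281, -0.0336, -0.007], [-0.0302, -0.0318, -0.007]]
[[-0.0321, -0.0298, -0.007], [-0.0339, -0.0278, -0.007], [-0.0356, -0.0256, -0.007], [-0.0371, -0.0233, -0.007], [-0.0385, -0.021, -0.007]]
[[-0.0397, -0.0185, -0.007], [-0.0408, -0.016, -0.007], [-0.0417, -0.0135, -0.007], [-0.0425, -0.0108, -0.007], [-0.0431, -0.0082, -0.007]]
```

Call:
carry_out --pt "-0.0214 -0.0382 -0.012" --pt "-0.0237 -0.0368 -0.012" --pt "-0.026 -0.0353 -0.012" --pt "-0.0281 -0.0336 -0.012" --pt "-0.0302 -0.0318 -0.012" --turn '[3.57,3.57,3.57,3.57,3.57]' --fingers '[0.08,0.08,0.08,0.08,0.08]'

```text
time: 2.33
ee_pos: [0.2105, 0.4202, 0.4653]
ee_rot: [[-0.854, 0.52, 0.0], [0.52, 0.854, 0.0], [-0.0, 0.001, -1.0]]
wrist_force: [0.2, -0.6, 1.4]
opening: 0.0801
finger_force: 0.0
```

Call:
carry_out --pt "-0.0321 -0.0298 -0.01" --pt "-0.0339 -0.0278 -0.01" --pt "-0.0356 -0.0256 -0.01" --pt "-0.0371 -0.0233 -0.01" --pt "-0.0385 -0.021 -0.0" --turn '[3.57,3.57,3.57,3.57,3.57]' --fingers '[0.08,0.08,0.08,0.08,0.08]'

```text
time: 2.95
ee_pos: [0.2702, 0.2094, 0.506]
ee_rot: [[-0.654, 0.757, 0.003], [0.757, 0.654, 0.001], [-0.001, 0.003, -1.0]]
wrist_force: [1.4, -0.0, 0.8]
opening: 0.08
finger_force: 0.0
```

Call:
carry_out --pt "-0.0397 -0.0185 0" --pt "-0.0408 -0.016 0" --pt "-0.0417 -0.0135 0" --pt "-0.0425 -0.0108 0" --pt "-0.0431 -0.0082 0" --turn '[3.57,3.57,3.57,3.57,3.57]' --fingers '[0.08,0.08,0.08,0.08,0.08]'

```text
time: 3.58
ee_pos: [0.3302, -0.0015, 0.5051]
ee_rot: [[-0.389, 0.921, 0.002], [0.921, 0.389, -0.0], [-0.001, 0.001, -1.0]]
wrist_force: [1.4, -0.1, 0.3]
opening: 0.08
finger_force: 0.0
```

```bash
python3 - <<'E'
from h import *
print(manip.sense()['ee_pos'])
plan((.40,-.30,.48),-30,10)
E
```

```text
[ 0.33015826 -0.00148068  0.50507437]
turn 5.29
[[-0.0302, -0.0052, 0.0025], [-0.0306, -0.0024, 0.0025], [-0.0307, 0.0004, 0.0025], [-0.0305, 0.0033, 0.0025], [-0.0301, 0.0061, 0.0025]]
[[-0.0294, 0.0088, 0.0025], [-0.0284, 0.0115, 0.0025], [-0.0272, 0.0141, 0.0025], [-0.0258, 0.0165, 0.0025], [-0.0242, 0.0188, 0.0025]]
```

Call:
carry_out --pt "-0.0302 -0.0052 0.0" --pt "-0.0306 -0.0024 0.0" --pt "-0.0307 0.0004 0.0" --pt "-0.0305 0.0033 0.0" --pt "-0.0301 0.0061 0.0" --turn '[5.3,5.3,5.3,5.3,5.3]' --fingers '[0.08,0.08,0.08,0.08,0.08]'

```text
time: 4.2
ee_pos: [0.3655, -0.1504, 0.5049]
ee_rot: [[0.063, 0.998, 0.001], [0.998, -0.063, -0.0], [-0.0, 0.001, -1.0]]
wrist_force: [0.2, 0.6, 0.1]
opening: 0.0797
finger_force: 0.0
```

Call:
carry_out --pt "-0.0294 0.0088 0.005" --pt "-0.0284 0.0115 0.005" --pt "-0.0272 0.0141 0.005" --pt "-0.0258 0.0165 0.005" --pt "-0.0242 0.0188 0.005" --turn '[5.3,5.3,5.3,5.3,5.3]' --fingers '[0.08,0.08,0.08,0.08,0.08]'

```text
time: 4.82
ee_pos: [0.4008, -0.2995, 0.4797]
ee_rot: [[0.502, 0.865, 0.0], [0.865, -0.502, -0.0], [-0.0, 0.0, -1.0]]
wrist_force: [0.4, 0.5, 0.5]
opening: 0.0794
finger_force: 0.0
```

```bash
python3 - <<'E'
from h import *
print(manip.sense()['ee_pos'])
p=manip.read_camera("wrist");cv2.imwrite("pics/w1.png",p["pixels"]);print(np.round(p["extrinsics"],3).tolist(),proj(p,(.488,-.341,.171)),proj(p,(.488,-.341,.109)),proj(p,(.546,-.196,.244)))
plan((.488,-.341,.46),-30,4)
E
```

```text
[ 0.40082159 -0.29951263  0.47970766]
[[0.864, 0.484, 0.135, 0.438], [-0.503, 0.832, 0.233, -0.235], [0.001, -0.27, 0.963, 0.459], [0.0, 0.0, 0.0, 1.0]] [456.1709828  231.46726694] [432.93620747 214.71618169] [488.77706756 -79.138773  ]
turn -0.09
[[0.0025, 0.0237, 0.0046], [0.0025, 0.0237, 0.0046], [0.0024, 0.0237, 0.0046], [0.0024, 0.0237, 0.0046]]
```

View pics/w1.png

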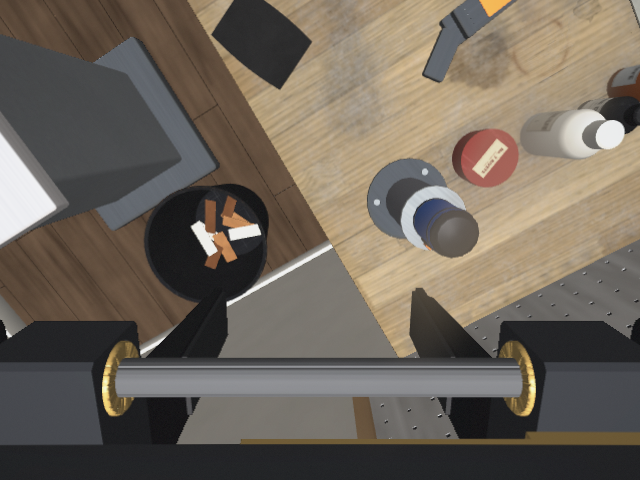

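The wrist view shows the blue tool with its cap at (453,233) and collar at (433,219), within about 2 mm of prediction. The fork tip is at (440,60) and the tin at (485,157), both clear.

Call:
carry_out --pt "0.0023 0.0236 0.0" --pt "0.0023 0.0236 0.0" --pt "0.0023 0.0236 0.0" --pt "0.0023 0.0236 0.0" --pt "0 0 0.03" --turn '[0,0,0,0,0]' --fingers '[0.07,0.07,0.07,0.07,0.07]'

```text
time: 5.5
ee_pos: [0.4885, -0.338, 0.4524]
ee_rot: [[0.498, 0.867, 0.005], [0.867, -0.498, -0.004], [-0.001, 0.006, -1.0]]
wrist_force: [0.9, 0.8, -0.8]
opening: 0.0701
finger_force: 0.0
```

Call:
carry_out --pt "0 0 0.035" --pt "0 0 0.035" --pt "0 0 0.035" --pt "0 0 0.025" --pt "0 0 0.0097" --turn '[0,0,0,0,0]' --fingers '[0.07,0.07,0.07,0.07,0.07]'

```text
time: 6.12
ee_pos: [0.4867, -0.337, 0.3082]
ee_rot: [[0.499, 0.867, -0.002], [0.867, -0.499, 0.002], [0.001, -0.003, -1.0]]
wrist_force: [0.1, 0.1, 0.1]
opening: 0.0701
finger_force: 0.0
```

Call:
carry_out --pt "0 0 0" --pt "0 0 0" --pt "0 0 0" --pt "0 0 0" --pt "0 0 0" --turn '[0,0,0,0,0]' --fingers '[0.03,0.03,0.03,0.03,0.03]' --newtons 30

```text
time: 6.75
ee_pos: [0.4876, -0.338, 0.3113]
ee_rot: [[0.499, 0.867, 0.002], [0.867, -0.499, -0.002], [-0.0, 0.003, -1.0]]
wrist_force: [3.5, -2.1, 2.5]
opening: 0.0354
finger_force: 30.0
```

Call:
carry_out --pt "0 0 -0.01" --pt "0 0 -0.025" --pt "0 0 -0.03" --pt "0 0 -0.03" --pt "0 0 -0.015" --turn '[0,0,0,0,0]' --fingers '[0.03,0.03,0.03,0.03,0.03]'

```text
time: 7.38
ee_pos: [0.487, -0.3376, 0.4213]
ee_rot: [[0.499, 0.866, 0.0], [0.866, -0.499, -0.0], [-0.0, 0.0, -1.0]]
wrist_force: [0.4, 1.2, -5.1]
opening: 0.0353
finger_force: 30.0
```

Call:
carry_out --pt "0 0 0" --pt "0 0 0" --turn '[0,0]' --fingers '[0.03,0.03]'

```text
time: 7.62
ee_pos: [0.4868, -0.3374, 0.4181]
ee_rot: [[0.499, 0.866, -0.003], [0.866, -0.499, 0.002], [0.001, -0.003, -1.0]]
wrist_force: [-0.6, 0.2, -4.7]
opening: 0.0353
finger_force: 30.0
```

```bash
python3 - <<'E'
from h import *
s=manip.sense();print(s['ee_pos'],s['wrist_force'],s['moment'])
t=manip.read_camera("top");w=manip.read_camera("wrist");c=manip.read_camera("scene")
a=cv2.resize(w["pixels"],(400,300));b=c["pixels"][100:250,200:400];b=cv2.resize(b,(400,300))
a2=w["pixels"][200:440,150:490];a2=cv2.resize(a2,(400,282))
d=cv2.resize(t["pixels"][190:310,320:480],(400,300))
o=np.zeros((600,800,3),np.uint8);o[:300,:400]=a;o[:300,400:]=b;o[300:,:400]=d;o[300:582,400:]=a2;cv2.imwrite("pics/m1.png",o)
E
```

```text
[ 0.48681838 -0.33743737  0.41805583] [-0.58807336  0.18674229 -4.6555483 ] [-0.07259348  0.08579877  0.03339622]
```

View pics/m1.png

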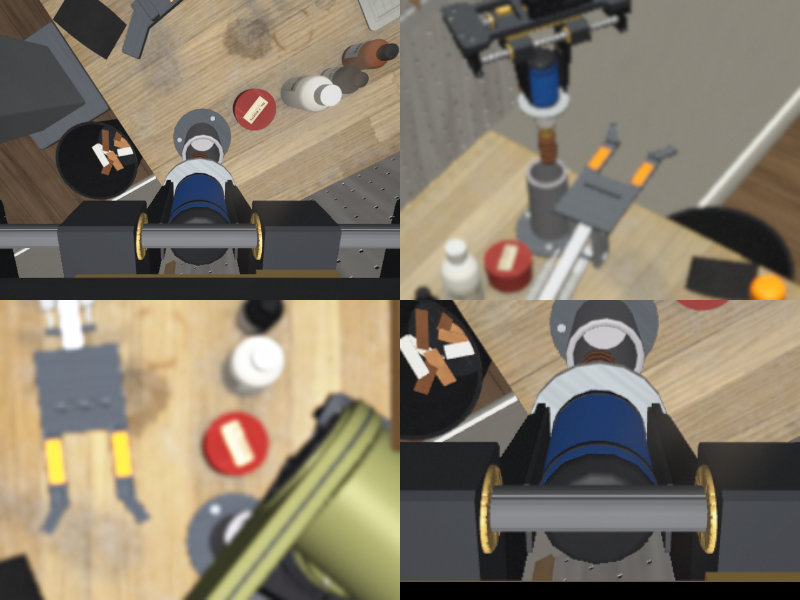

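The tool is held upright and clear of the stand, weighing about 4.7 N. The tip is above the rim in the scene panel at (547,160). Now I'll find its axis relative to the TCP and plan the path to the front of the fork.

```bash
python3 - <<'E'
from h import *
s=manip.sense();p=np.array(s['ee_pos']);R=np.array(s['ee_rot'])
w=manip.read_camera("wrist")
for dx in(-.006,-.003,0,.003):
    c=p+R[:,0]*dx;
    e=c+R[:,0]*.028;e[2]=p[2]-.2065+.005
    l=c-R[:,1]*.028;l[2]=e[2];r=c+R[:,1]*.028;r[2]=e[2]
    print(dx,proj(w,e).round(1),proj(w,l).round(1),proj(w,r).round(1))
g=w["pixels"][225:300,310:330].mean((1,2));print(np.round(g).astype(int).tolist())
plan((.425,-.29,.435),-30,4);
E
```

```text
-0.006 [320.1 255.6] [259.7 313.6] [380.5 313.6]
-0.003 [320.1 249.2] [259.5 307.6] [380.8 307.6]
0 [320.1 242.6] [259.2 301.5] [381.  301.6]
0.003 [320.1 236. ] [259.  295.4] [381.3 295.5]
[200, 202, 202, 202, 202, 202, 202, 203, 202, 203, 203, 202, 199, 191, 176, 155, 112, 69, 64, 68, 63, 56, 62, 65, 60, 56, 65, 80, 100, 132, 177, 203, 205, 205, 205, 205, 205, 206, 206, 207, 207, 207, 207, 206, 205, 205, 205, 204, 204, 204, 199, 165, 63, 33, 49, 65, 65, 65, 65, 65, 65, 65, 65, 65, 65, 65, 65, 65, 65, 65, 65, 65, 65, 65, 66]
turn 0.01
[[0.0026, -0.0194, -0.0041], [0.0026, -0.0194, -0.0041], [0.0026, -0.0194, -0.0041], [0.0025, -0.0194, -0.0041]]
```

Call:
carry_out --pt "0.0026 -0.0194 -0.0041" --pt "0.0026 -0.0194 -0.0041" --pt "0.0026 -0.0194 -0.0041" --pt "0.0025 -0.0194 -0.0041" --pt "0 0 0" --turn '[0,0,0,0,0]' --fingers '[0.03,0.03,0.03,0.03,0.03]'

```text
time: 8.45
ee_pos: [0.4245, -0.2896, 0.4365]
ee_rot: [[0.499, 0.866, 0.0], [0.866, -0.499, -0.0], [-0.0, 0.001, -1.0]]
wrist_force: [-0.0, -0.5, -4.1]
opening: 0.0359
finger_force: 30.0
```

```bash
python3 - <<'E'
from h import *
print(manip.sense()['ee_pos'])
plan((.45,-.203,.465),-30,5)
E
```

```text
[ 0.42454792 -0.28956781  0.43652042]
turn 0.01
[[0.0175, -0.0042, -0.0057], [0.0175, -0.0042, -0.0057], [0.0175, -0.0042, -0.0057], [0.0175, -0.0042, -0.0057], [0.0175, -0.0042, -0.0057]]
```

Call:
carry_out --pt "0.0175 -0.0042 -0.0057" --pt "0.0175 -0.0042 -0.0057" --pt "0.0175 -0.0042 -0.0057" --pt "0.0175 -0.0042 -0.0057" --pt "0.0175 -0.0042 -0.0057" --turn '[0,0,0,0,0]' --fingers '[0.03,0.03,0.03,0.03,0.03]'

```text
time: 9.07
ee_pos: [0.451, -0.2023, 0.4654]
ee_rot: [[0.499, 0.867, 0.0], [0.867, -0.499, -0.0], [0.0, 0.0, -1.0]]
wrist_force: [0.0, -0.1, -4.4]
opening: 0.0357
finger_force: 30.0
```

Call:
carry_out --pt "0 0 0" --pt "0 0 0" --turn '[0,0]' --fingers '[0.03,0.03]'

```text
time: 9.32
ee_pos: [0.4506, -0.2035, 0.4649]
ee_rot: [[0.499, 0.867, -0.0], [0.867, -0.499, -0.0], [-0.0, -0.0, -1.0]]
wrist_force: [0.6, 0.2, -3.5]
opening: 0.0356
finger_force: 30.0
```

```bash
python3 - <<'E'
from h import *
s=manip.sense();p=np.array(s['ee_pos']);R=np.array(s['ee_rot']);print(p,s['wrist_force'])
w=manip.read_camera("wrist");c=manip.read_camera("scene")
ax=p-R[:,0]*.004
for n,z in(("collar",p[2]-.2065),("tip",p[2]-.2965)):
    print(n,z,"wrist",proj(w,(ax[0],ax[1],z)),"scene",proj(c,(ax[0],ax[1],z)))
print("seat",proj(w,(.546,-.196,.244)),proj(c,(.546,-.196,.244)))
fx=np.array([.9936,.113,0]);fy=np.array([-.113,.9936,0]);S=np.array([.546,-.196,.244])
for a,b in((-.053,.036),(-.053,-.036),(-.016,.017),(-.016,-.017),(.016,.017),(.016,-.017)):print(a,b,proj(w,S+a*fx+b*fy).round(0),proj(c,S+a*fx+b*fy).round(0))
o=np.zeros((600,800,3),np.uint8);o[:300,:400]=cv2.resize(c["pixels"][125:245,240:400],(400,300));o[:480//1,400:]=0
o[300:,:400]=cv2.resize(w["pixels"],(400,300));o[:600,400:]=cv2.resize(w["pixels"][0:480,160:480],(400,600));cv2.imwrite("pics/m2.png",o)
plan((.548,-.1925,.4625),-30,5)
E
```

```text
[ 0.45056683 -0.20354441  0.46486938] [ 0.56723627  0.1667205  -3.52291164]
collar 0.25836937750301303 wrist [318.81660743 304.94495233] scene [332.93758191 148.91877516]
tip 0.168369377503013 wrist [318.65812935 252.59026889] scene [332.02108483 179.68303503]
seat [487.17309263 177.64188418] [310.40294948 184.12378302]
-0.053 0.036 [350. 183.] [339. 173.]
-0.053 -0.036 [432. 298.] [307. 162.]
-0.016 0.017 [439. 169.] [322. 182.]
-0.016 -0.017 [476. 226.] [307. 176.]
0.016 0.017 [499. 126.] [314. 192.]
0.016 -0.017 [535. 187.] [299. 186.]
turn 0.0
[[0.0117, 0.0158, 0.0004], [0.0117, 0.0158, 0.0004], [0.0117, 0.0158, 0.0004], [0.0117, 0.0158, 0.0004], [0.0117, 0.0158, 0.0004]]
```

View pics/m2.png

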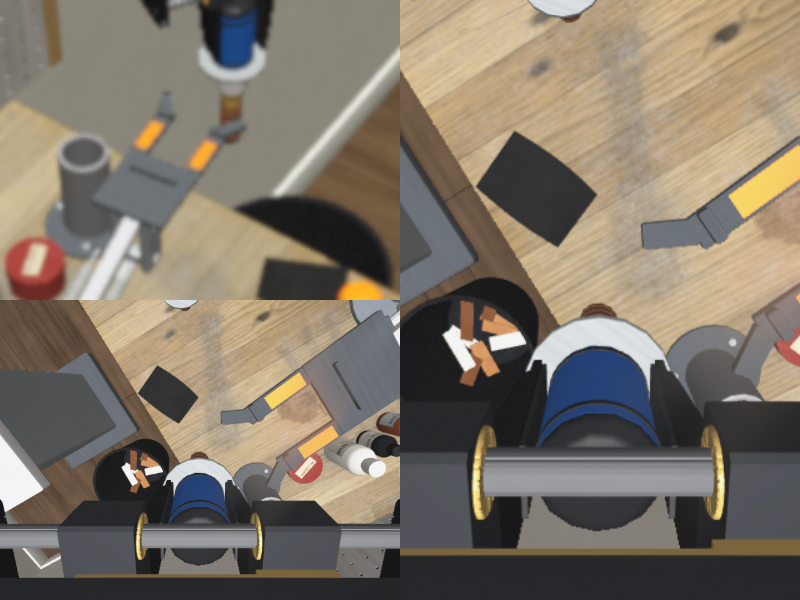

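```bash
python3 - <<'E'
from h import *
w=manip.read_camera("wrist");h=cv2.cvtColor(w["pixels"],cv2.COLOR_BGR2HSV)
m=cv2.inRange(h,(12,110,170),(28,255,255));n,_,st,c=cv2.connectedComponentsWithStats(m)
P=[(st[i],c[i],atz(w,*c[i],.245)) for i in range(1,n) if st[i,4]>300]
for q in P:print(q[0],q[1].round(1),q[2].round(4))
E
```

```text
[ 423  115   68   59 1580] [456.7 143.9] [ 0.5396 -0.1751  0.245 ]
[ 477  200   65   53 1376] [509.4 226. ] [ 0.5452 -0.2225  0.245 ]
```

Call:
carry_out --pt "0.0058 0.0079 0.0" --pt "0.0058 0.0079 0.0" --pt "0.0058 0.0079 0.0" --pt "0.0058 0.0079 0.0" --pt "0.0058 0.0079 0.0" --turn '[0,0,0,0,0]' --fingers '[0.03,0.03,0.03,0.03,0.03]'

```text
time: 10.1
ee_pos: [0.5, -0.1982, 0.4649]
ee_rot: [[0.499, 0.867, -0.0], [0.867, -0.499, 0.0], [-0.0, -0.0, -1.0]]
wrist_force: [0.3, 0.1, -2.9]
opening: 0.0356
finger_force: 30.0
```

Call:
carry_out --pt "0.0058 0.0079 0.0" --pt "0.0058 0.0079 0.0" --pt "0.0058 0.0079 0.0" --pt "0.0058 0.0079 0.0" --pt "0.0055 0.0075 0.0" --turn '[0,0,0,0,0]' --fingers '[0.03,0.03,0.03,0.03,0.03]'

```text
time: 10.72
ee_pos: [0.5481, -0.1929, 0.465]
ee_rot: [[0.499, 0.867, 0.0], [0.867, -0.499, -0.0], [-0.0, 0.0, -1.0]]
wrist_force: [-0.6, -0.4, -4.5]
opening: 0.0359
finger_force: 30.0
```

Call:
carry_out --pt "0 0 0" --pt "0 0 0" --pt "0 0 0" --turn '[0,0,0]' --fingers '[0.03,0.03,0.03]'

```text
time: 11.1
ee_pos: [0.5472, -0.193, 0.465]
ee_rot: [[0.499, 0.866, -0.0], [0.866, -0.499, -0.0], [-0.0, -0.0, -1.0]]
wrist_force: [-0.6, 0.4, -3.4]
opening: 0.0355
finger_force: 30.0
```

```bash
python3 - <<'E'
from h import *
s=manip.sense();print(s['ee_pos'],s['wrist_force'])
w=manip.read_camera("wrist");c=manip.read_camera("scene");t=manip.read_camera("top")
o=np.zeros((600,800,3),np.uint8);o[:300,:400]=cv2.resize(c["pixels"][115:235,230:390],(400,300))
o[300:,:400]=cv2.resize(t["pixels"][190:310,300:460],(400,300));o[:600,400:]=cv2.resize(w["pixels"][90:390,220:420],(400,600));cv2.imwrite("pics/m3.png",o)
E
```

```text
[ 0.5472193  -0.19297179  0.4649901 ] [-0.57491256  0.36567983 -3.405332  ]
```

View pics/m3.png

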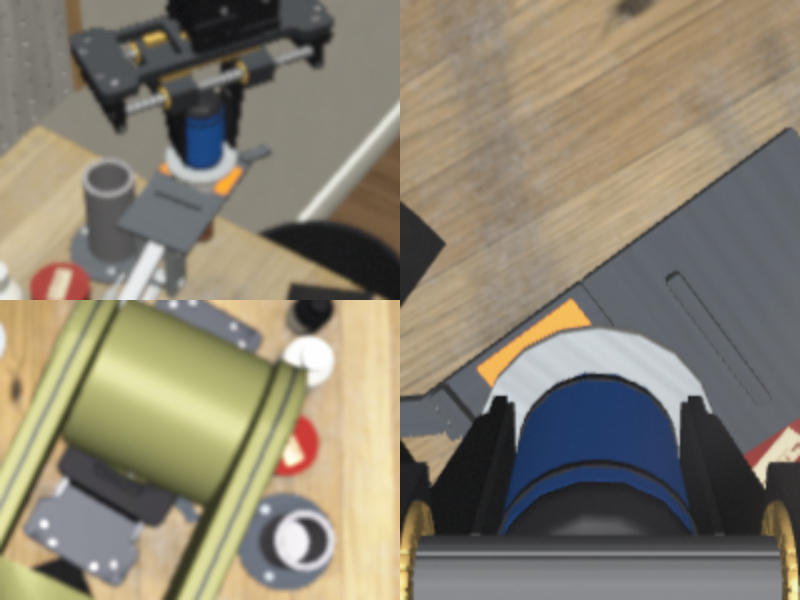

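The collar is over the seat with the left pad evenly visible at (540,340) in the wrist panel, and there is no side contact. Before going down I'll average the free weight to cut the sensor noise.

```bash
cat >> h.py <<'E'
def avg(n=12):
    F=[]
    for _ in range(n): manip.read_camera("wrist");F.append(manip.sense()['wrist_force'])
    F=np.array(F);s=manip.sense();print(round(s['time'],2),s['ee_pos'].round(4),"F",F.mean(0).round(2),"sd",F.std(0).round(2),F[:,2].round(1).tolist())
E
python3 -c "
from h import *
avg(12)"
```

```text
11.85 [ 0.5474 -0.1929  0.465 ] F [-0.1   0.12 -3.81] sd [0.57 0.52 0.37] [-3.5, -3.9, -4.3, -3.2, -4.1, -4.0, -3.4, -3.6, -4.5, -3.7, -3.8, -3.8]
```

Call:
carry_out --pt "0 0 0.003" --pt "0 0 0.003" --pt "0 0 0.003" --pt "0 0 0.003" --pt "0 0 0.002" --turn '[0,0,0,0,0]' --fingers '[0.03,0.03,0.03,0.03,0.03]'

```text
time: 12.48
ee_pos: [0.5474, -0.1929, 0.4508]
ee_rot: [[0.499, 0.867, -0.0], [0.867, -0.499, 0.0], [-0.0, -0.0, -1.0]]
wrist_force: [-0.2, 0.2, -2.9]
opening: 0.0353
finger_force: 30.0
```

Call:
carry_out --pt "-0.0008 -0.001 0.004" --pt "-0.0008 -0.001 0.004" --pt "-0.0006 -0.0009 0.004" --pt "0 0 0" --pt "0 0 0" --turn '[0,0,0,0,0]' --fingers '[0.03,0.03,0.03,0.03,0.03]'

```text
time: 13.1
ee_pos: [0.5438, -0.1934, 0.439]
ee_rot: [[0.499, 0.866, -0.0], [0.866, -0.499, 0.0], [-0.0, -0.0, -1.0]]
wrist_force: [-0.8, 0.7, -2.2]
opening: 0.036
finger_force: 30.0
```

```bash
python3 - <<'E'
from h import *
avg(6)
w=manip.read_camera("wrist");c=manip.read_camera("scene")
o=np.zeros((600,800,3),np.uint8);o[:300,:400]=cv2.resize(c["pixels"][115:235,230:390],(400,300))
o[:600,400:]=cv2.resize(w["pixels"][90:390,220:420],(400,600));cv2.imwrite("pics/m4.png",o)
E
```

```text
13.4 [ 0.5438 -0.1934  0.4391] F [-0.6   0.27 -2.06] sd [0.42 0.64 0.29] [-1.6, -1.8, -2.0, -2.4, -2.1, -2.4]
```

View pics/m4.png

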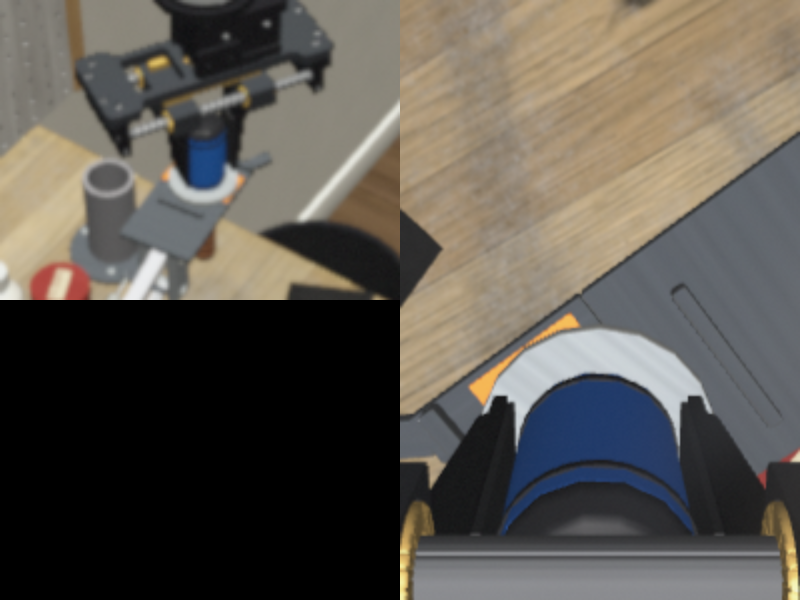

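Call:
carry_out --pt "-0.0005 -0.0007 0.0039" --pt "-0.0005 -0.0006 0.0039" --pt "-0.0004 -0.0006 0.0039" --pt "-0.0004 -0.0006 0.0039" --pt "-0.0004 -0.0005 0.0039" --turn '[0,0,0,0,0]' --fingers '[0.03,0.03,0.03,0.03,0.03]'

```text
time: 14.12
ee_pos: [0.5402, -0.1939, 0.4193]
ee_rot: [[0.499, 0.866, 0.001], [0.866, -0.499, -0.0], [0.0, 0.001, -1.0]]
wrist_force: [0.3, 0.2, -0.5]
opening: 0.0359
finger_force: 30.0
```

Call:
carry_out --pt "-0.0003 -0.0004 0.0039" --pt "-0.0003 -0.0004 0.0039" --pt "-0.0002 -0.0003 0.0039" --pt "-0.0001 -0.0002 0.0039" --pt "-0.0001 -0.0001 0.0039" --turn '[0,0,0,0,0]' --fingers '[0.03,0.03,0.03,0.03,0.03]'

```text
time: 14.75
ee_pos: [0.5384, -0.194, 0.3998]
ee_rot: [[0.499, 0.867, 0.0], [0.867, -0.499, -0.0], [-0.0, 0.0, -1.0]]
wrist_force: [-0.2, -0.5, -0.6]
opening: 0.0358
finger_force: 30.0
```

Call:
carry_out --pt "0 0 0.0039" --pt "0 0 0.0039" --pt "0 0 0.0039" --pt "0 0 0.0039" --pt "0 0 0.0039" --turn '[0,0,0,0,0]' --fingers '[0.03,0.03,0.03,0.03,0.03]'

```text
time: 15.38
ee_pos: [0.5385, -0.194, 0.3804]
ee_rot: [[0.499, 0.866, 0.001], [0.866, -0.499, -0.0], [0.0, 0.001, -1.0]]
wrist_force: [1.2, -0.9, 0.3]
opening: 0.036
finger_force: 30.0
```

```bash
python3 - <<'E'
from h import *
avg(12)
E
```

```text
15.97 [ 0.5384 -0.1939  0.3805] F [ 0.25  0.11 -0.51] sd [0.83 0.42 0.59] [-1.7, -0.3, -0.2, -1.3, -0.7, -0.0, -0.0, 0.4, -0.9, -0.5, 0.0, -0.9]
```

Call:
carry_out --pt "0.0001 0.0001 0.0036" --pt "0.0002 0.0002 0.0036" --pt "0.0002 0.0003 0.0036" --pt "0.0003 0.0004 0.0036" --pt "0.0003 0.0004 0.0036" --turn '[0,0,0,0,0]' --fingers '[0.03,0.03,0.03,0.03,0.03]'

```text
time: 16.6
ee_pos: [0.5403, -0.1937, 0.3623]
ee_rot: [[0.499, 0.867, 0.0], [0.867, -0.499, -0.0], [0.0, 0.0, -1.0]]
wrist_force: [1.4, -0.4, 0.3]
opening: 0.0352
finger_force: 30.0
```

```bash
python3 - <<'E'
from h import *
avg(36)
E
```

```text
18.4 [ 0.5402 -0.1937  0.3624] F [0.2  0.46 0.05] sd [0.53 0.45 0.45] [-0.3, 0.5, 0.2, -0.6, 0.3, 0.1, -0.3, 0.6, -1.0, 0.5, 0.7, 0.2, -0.1, 0.3, -0.7, 0.1, 0.5, -0.2, -0.1, -0.6, 0.0, 0.5, -0.4, 0.3, 1.2, 0.0, -0.1, -0.4, 0.5, 0.1, -0.2, -0.4, 0.1, -0.2, 0.4, 0.4]
```

Force is balanced (0.05 ± 0.08 N). I'll slacken the grip first so any small remainder slips gently, then open.

Call:
carry_out --pt "0 0 0" --pt "0 0 0" --pt "0 0 0" --pt "0 0 0" --pt "0 0 0" --turn '[0,0,0,0,0]' --fingers '[0.03,0.03,0.03,0.03,0.03]' --newtons 3

```text
time: 19.02
ee_pos: [0.5401, -0.1937, 0.3624]
ee_rot: [[0.499, 0.866, -0.0], [0.866, -0.499, 0.0], [-0.0, -0.0, -1.0]]
wrist_force: [-0.9, 0.6, -1.0]
opening: 0.0362
finger_force: 3.0
```

```bash
python3 - <<'E'
from h import *
avg(16)
w=manip.read_camera("wrist");cv2.imwrite("pics/pre.png",w["pixels"])
E
```

```text
19.82 [ 0.5402 -0.1937  0.3624] F [-0.35  0.59 -0.4 ] sd [0.36 0.38 0.35] [-0.7, 0.2, -0.1, -0.1, -0.1, -0.5, -0.1, -0.1, -0.4, -0.9, -1.1, -0.1, -0.5, -0.9, -0.6, -0.3]
```

Call:
carry_out --pt "0 0 0" --pt "0 0 0" --pt "0 0 0" --turn '[0,0,0]' --fingers '[0.04,0.044,0.048]'

```text
time: 20.25
ee_pos: [0.5402, -0.1938, 0.3626]
ee_rot: [[0.499, 0.866, 0.0], [0.866, -0.499, -0.0], [-0.0, 0.0, -1.0]]
wrist_force: [-0.1, -0.5, -0.1]
opening: 0.0472
finger_force: 0.0
```

```bash
python3 - <<'E'
from h import *
a=cv2.imread("pics/pre.png")
cr=lambda p:cv2.resize(p[90:390,220:420],(400,600))
ws=[]
for i in range(8):
    w=manip.read_camera("wrist")["pixels"];ws.append(w)
    G=lambda q:cv2.cvtColor(q[140:330,250:390],cv2.COLOR_BGR2GRAY).astype(np.float32)
    print(cv2.phaseCorrelate(G(a),G(w)))
cv2.imwrite("pics/m5.png",np.hstack([cr(a),cr(ws[-1])]))
E
```

```text
((0.10249024840815935, -1.4984096933781217), 0.7376010415178759)
((0.12747632890344107, -1.535135742501339), 0.7172787653075324)
((0.1605309501005081, -1.5269275272272154), 0.7179066404976227)
((0.19112533578019963, -1.5551265574209197), 0.7046038425630994)
((0.49501700278830185, -1.532412757995047), 0.7326303966067456)
((0.5051327583939269, -1.5292115268627668), 0.7259936912192239)
((0.5103651578049693, -1.5690823686943105), 0.7301515126945796)
((0.5410548732936036, -1.6025683853364967), 0.7289386143287023)
```

View pics/m5.png

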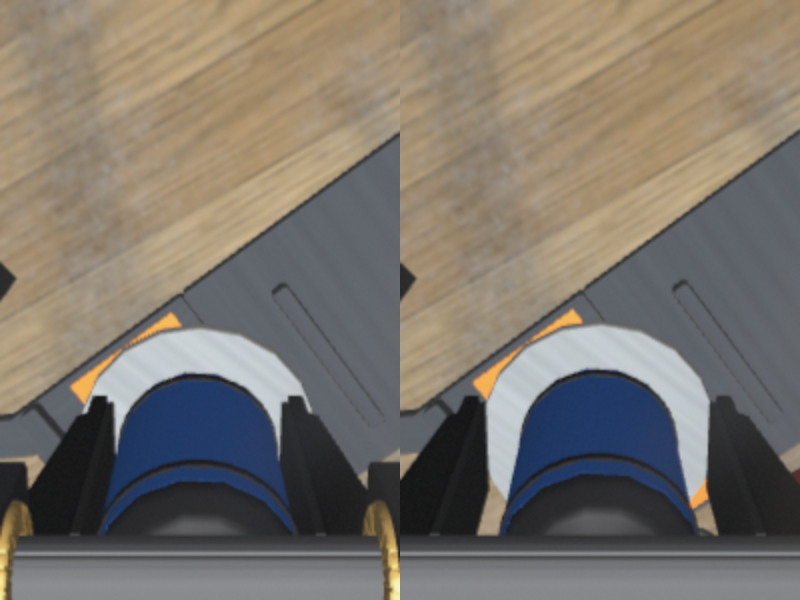

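The arm stayed put when the grip opened, moving only about 1.5 px, and the collar sits on both pads. I'll open a little more and retreat straight up.

Call:
carry_out --pt "0 0 0" --pt "0 0 0" --pt "0 0 -0.005" --pt "0 0 -0.01" --pt "0 0 -0.015" --turn '[0,0,0,0,0]' --fingers '[0.055,0.06,0.06,0.06,0.06]'

```text
time: 21.28
ee_pos: [0.5401, -0.1937, 0.3932]
ee_rot: [[0.499, 0.867, -0.0], [0.867, -0.499, 0.0], [-0.0, -0.0, -1.0]]
wrist_force: [-0.4, 0.6, -0.1]
opening: 0.0603
finger_force: 0.0
```

Call:
carry_out --pt "0 0 -0.02" --pt "0 0 -0.025" --pt "0 0 -0.025" --pt "0 0 -0.025" --pt "0 0 -0.02" --turn '[0,0,0,0,0]' --fingers '[0.06,0.06,0.06,0.06,0.06]'

```text
time: 21.9
ee_pos: [0.54, -0.1937, 0.5103]
ee_rot: [[0.499, 0.867, 0.002], [0.867, -0.499, -0.001], [0.0, 0.003, -1.0]]
wrist_force: [0.8, -0.4, -0.6]
opening: 0.0596
finger_force: 0.0
```

Call:
carry_out --pt "-0.02 -0.025 0" --pt "-0.02 -0.025 0" --pt "-0.02 -0.025 0" --pt "-0.02 -0.025 0" --pt "-0.02 -0.025 0" --turn '[0,0,0,0,0]' --fingers '[0.06,0.06,0.06,0.06,0.06]'

```text
time: 22.52
ee_pos: [0.3808, -0.2179, 0.5084]
ee_rot: [[0.499, 0.867, 0.001], [0.867, -0.499, -0.001], [-0.0, 0.001, -1.0]]
wrist_force: [-0.1, 1.0, 1.0]
opening: 0.0602
finger_force: 0.0
```

Call:
carry_out --pt "0 0 0" --pt "0 0 0" --pt "0 0 0" --pt "0 0 0" --pt "0 0 0" --turn '[0,0,0,0,0]' --fingers '[0.06,0.06,0.06,0.06,0.06]'

```text
time: 23.15
ee_pos: [0.3823, -0.2179, 0.5073]
ee_rot: [[0.499, 0.867, -0.0], [0.867, -0.499, 0.0], [0.0, -0.001, -1.0]]
wrist_force: [0.2, -0.5, 0.6]
opening: 0.0601
finger_force: 0.0
```

```bash
python3 - <<'E'
from h import *
w=manip.read_camera("wrist");c=manip.read_camera("scene");t=manip.read_camera("top")
o=np.zeros((600,800,3),np.uint8);o[:300,:400]=cv2.resize(c["pixels"][115:295,190:430],(400,300))
o[300:,:400]=cv2.resize(t["pixels"][150:330,210:450],(400,300));o[:300,400:]=cv2.resize(w["pixels"],(400,300))
o[300:,400:]=cv2.resize(c["pixels"][145:235,250:370],(400,300));cv2.imwrite("pics/m6.png",o);print(manip.sense()['ee_pos'])
E
```

```text
[ 0.38210239 -0.21795848  0.50736813]
```

View pics/m6.png

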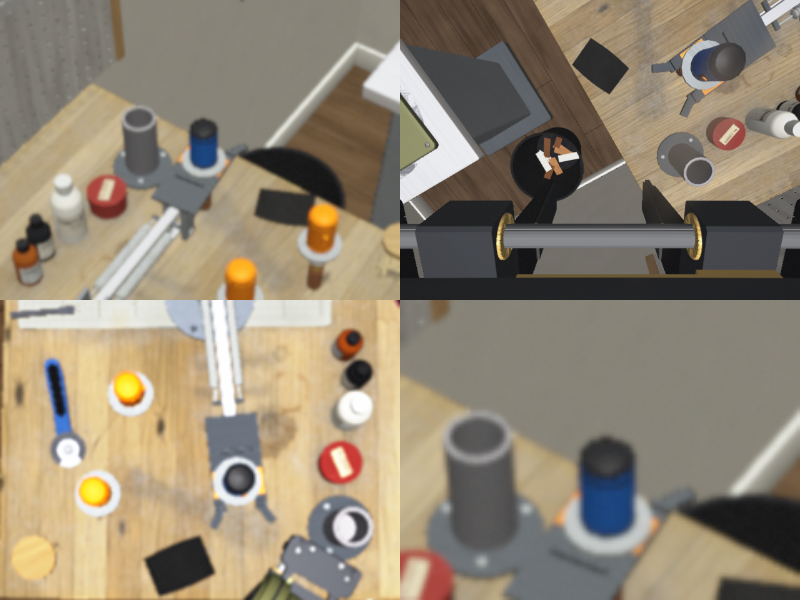

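The tool hangs upright in the fork behind the lips, at top panel (238,480). The bottles, jar, tin and cutter are undisturbed and the robot is clear, so I'm handing the job in.

```bash
python3 -c "
from h import *
print(manip.close_job())"
```

```text
the job is handed in; nothing more can be done
None
```

The blue burnisher hangs upright by its collar in the fork, released at balance with only about a millimetre or two of movement; the loose items look undisturbed, and I handed the job in at about 23 s (no verdict was shown).

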